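# Find the lending case that rattles and hold it out

## Robot

A 6-joint arm with a two-finger parallel gripper is mounted at the origin on a cart in front of the work surface, level with it; the furniture and walls round the work are solid. World frame = base frame: x ahead of the robot, y to its left, z up, the work surface at z = 0. Lengths are in mm, angles in rad, forces in N, time in s.
With the tool pointing down it reaches from about 275 to 825 mm from the base axis. Payload 5.2 kg.
Tool frame: the origin (TCP) lies at the very end of the fingers, on their centre line; the grasp point (between the pads) lies 19 mm behind it; z points along the fingers, y is the line along which they close (so a half turn about z gives the same grasp; the last joint's range is limited). The gripper opens to 93 mm and grips with 3 to 60 N. Pads are 15 mm wide; open, the fingers measure 128 mm over their backs; the gripper's body (75 mm by 188 mm) begins 65 mm behind the grasp point.
Start: joints at [0.992, 0.259, 1.535, -0, 1.348, -0.203], TCP at [201.838, 511.631, 218.653] pointing down, gripper open.
Joint ranges: [-3.14, 3.14], [-0.91, 2.08], [0.19, 2.58], [-1.22, 4.36], [0.22, 2.71], [-3.12, 3.12]. Speed limits (rad/s): [2.57, 2.57, 3.14, 3.14, 3.14, 3.14].

## Interface

Orientations are given as [roll, pitch, yaw] about the fixed x, y, z axes, in that order (R = Rz(yaw) Ry(pitch) Rx(roll)).
In Python, from bench import robot gives the robot as it stands. The module is installed in compiled form; this text tells all that it offers. Calls block until the motion is done:
- robot.move_ptp(position, orientation): joint-space move of the TCP to a pose.
- robot.move_linear(position, ori=None, speed=150, f_stop=None): straight line of the TCP; ori=None keeps the orientation; speed is the mean speed in mm/s. With f_stop (N) it stops when the force on the tool has changed by that much, and returns True; else False.
- robot.move_j(angles): joint-space move.
- robot.move_gripper(opening): opening from 0.0 (shut) to 1.0 (fully open); the grip force is fixed at half the most; returns when the fingers have stopped.
- robot.sleep(seconds).
- robot.inverse_kinematics(position, orientation): joint angles nearest the present ones, or None.
- robot.get_image(name): name is "side" or "top" or "wrist"; returns a dict with "img" (384x512x3 uint8, blue, green, red), "fovy" (degrees; the focal length in pixels is half the picture's height over the tangent of half this angle, whatever the lens; pixels are square), "cx", "cy" (the principal point, pixels), "k1" (the pictures are not rectified: a ray, as slopes to the right and down, at radius r is drawn at 1 + k1 r^2 times it, then the intrinsics apply), "eye" and "orientation" of the camera in the world. Camera axes: x right, y down, z forward; pixel columns grow to the right and rows downward; lengths in mm; the calibration is good to about 2 mm. A picture is of the moment at which its call begins. There is no depth.
A pose or a line that the arm cannot do raises robot.MotionError and nothing moves.
- robot.hand_in(): hands the job in; it is judged then, once.
Readings, each from a call of its own:
- robot.current_t(): time.
- robot.current_qpos(): joint angles.
- robot.current_joint_vel(): joint speeds.
- robot.current_joint_efforts(): joint torques, N m.
- robot.current_tcp_pos(): TCP position.
- robot.current_eef_rot(): TCP orientation.
- robot.current_contact_force(): force on the tool from outside, world axes, zero at the start.
- robot.current_ft_torque(): the same for the moment, N m.
- robot.current_gripper_width(): opening from 0.0 (shut) to 1.0 (fully open).
- robot.current_finger_force(): force on a finger pad.
Only numpy, scipy, OpenCV 4.12 (cv2) and the standard library are available. Lean on these libraries where they do the work, as an engineer would, in place of code of your own. Each camera call takes 0.05 s, during which the arm holds its last target. There are 200 camera calls.

## Task

One of the three look-alike sealed grey cases has a part loose inside. Take them up one at a time and rock each clear of the table - far end well down (some 25 degrees), then near end well down the same - until you find the one that rattles (rock that one too if you got there by elimination); set each quiet one back down flat where it stood. Then hold the rattling case out for your colleague, level and still, over the middle of the black basket and a good hand's breadth above its rim, and finish still holding it there; leave the other things on the table alone.

Things in the scene. Friction and masses are not known exactly. Their poses are not given: they have to be found in the camera images.
- case_a: one of three look-alike sealed grey cases, 120 long (x) x 50 wide (y) x 60 mm high, 0.42 to 0.55 kg, flat on the table, long axis pointing away from the robot within 0.5 rad; black seam 44 mm up, a clasp on each end; grip the bare 50 mm width from above. Origin: centre of the underside; x along the length towards the far end, z up. Neither name, place, look nor weight tells which rattles
- case_b: one of three look-alike sealed grey cases: size, origin and axes as case_a. In each, a hidden 30 g pin either locks the heavy part inside (quiet case, under 2 mm of play) or lies idle on a small hidden pad (rattling case). The judge alone knows the rattling case, by the pin's weight on its pad; every start draws it afresh
- case_c: one of three look-alike sealed grey cases: size, origin and axes as case_a. In whichever one rattles, a 250 g part slides 30 mm either way from the middle along the length; it slides once an end is down by over 10 degrees, knocks on the end and stays there when levelled: the moment about the width axis then differs by about 0.14 N m from end to end (quiet: under 0.02; average, it is noisy)
- basket_mouth (a point): middle of the mouth of the only black basket (128 x 243 mm, longer across the robot's view; 83 mm high, fixed), beyond the cases; the point is at rim height, z = 0.083
- pencils: grey cup of pencils, 77 mm across, 169 mm high with its pencils, a loose bystander; origin at the centre of its underside
- labels: roll of labels, 68 mm across, 40 mm high, a loose bystander; origin at the centre of its underside
- glue: glue stick lying down, 98 mm long, 30 mm thick, a loose bystander; origin at the centre of its underside
- tape: roll of tape lying flat, 104 mm across, 25 mm high, a loose bystander; origin at the centre of its underside
Not all that is in view belongs to the job. What is shaped like the case_a but orange or turquoise is not meant.

How it is judged (in metres and radians):
On the way, in this order (a step that is already met when the one before it is completed fails the run):
1. the rattling case is held clear of the table with its far end tipped down by more than 15 degrees (((height (world z) of case_a above 0.04 m and contact force between case_a_pad and anything else above 0.05 N and angle between case_a's own x axis and vertical above 1.833 rad) or (height (world z) of case_b above 0.04 m and contact force between case_b_pad and anything else above 0.05 N and angle between case_b's own x axis and vertical above 1.833 rad) or (height (world z) of case_c above 0.04 m and contact force between case_c_pad and anything else above 0.05 N and angle between case_c's own x axis and vertical above 1.833 rad))), for 0.05 s.
2. then, still clear of the table, with its near end tipped down by more than 15 degrees (((height (world z) of case_a above 0.04 m and contact force between case_a_pad and anything else above 0.05 N and angle between case_a's own x axis and vertical below 1.309 rad) or (height (world z) of case_b above 0.04 m and contact force between case_b_pad and anything else above 0.05 N and angle between case_b's own x axis and vertical below 1.309 rad) or (height (world z) of case_c above 0.04 m and contact force between case_c_pad and anything else above 0.05 N and angle between case_c's own x axis and vertical below 1.309 rad))), for 0.05 s.
At the end, for the whole second after the job is handed in: the rattling case is held in the fingers, underside over 0.15 m above the table, centre within 60 mm (from above) of the basket mouth's centre, level within 0.2 rad, slower than 0.03 m/s; the quiet cases stand flat, released, within 50 mm of where they stood (((contact force between case_a_pad and anything else above 0.05 N and contact force between case_a and the fingers above 1 N and height (world z) of case_a above 0.15 m and horizontal distance between case_a and basket_mouth below 0.06 m and angle between case_a's own z axis and vertical below 0.2 rad and linear speed of case_a below 0.03 m/s and distance of each of case_b, case_c from where it was at the start of the episode below 0.05 m and angle between each of case_b, case_c's own z axis and vertical below 0.1 rad and linear speed of each of case_b, case_c below 0.02 m/s and contact force between each of case_b, case_c and the fingers below 0.1 N) or (contact force between case_b_pad and anything else above 0.05 N and contact force between case_b and the fingers above 1 N and height (world z) of case_b above 0.15 m and horizontal distance between case_b and basket_mouth below 0.06 m and angle between case_b's own z axis and vertical below 0.2 rad and linear speed of case_b below 0.03 m/s and distance of each of case_a, case_c from where it was at the start of the episode below 0.05 m and angle between each of case_a, case_c's own z axis and vertical below 0.1 rad and linear speed of each of case_a, case_c below 0.02 m/s and contact force between each of case_a, case_c and the fingers below 0.1 N) or (contact force between case_c_pad and anything else above 0.05 N and contact force between case_c and the fingers above 1 N and height (world z) of case_c above 0.15 m and horizontal distance between case_c and basket_mouth below 0.06 m and angle between case_c's own z axis and vertical below 0.2 rad and linear speed of case_c below 0.03 m/s and distance of each of case_a, case_b from where it was at the start of the episode below 0.05 m and angle between each of case_a, case_b's own z axis and vertical below 0.1 rad and linear speed of each of case_a, case_b below 0.02 m/s and contact force between each of case_a, case_b and the fingers below 0.1 N))); the arm keeps its last pose, push and grip.
It fails at once if a bystander (pencil cup, label roll, glue stick, tape roll) is moved by more than 40 mm (distance of any of pencils, labels, glue, tape from where it was at the start of the episode above 0.04 m).
It fails at once if a case is tipped over beyond about 70 degrees (angle between any of case_a, case_b, case_c's own z axis and vertical above 1.2 rad).
It also fails if it takes over 72 s, if anything falls off the work surface, if the arm or the gripper's body presses on something with over 40 N, if the wrist force passes 120 N, or if a joint passes its speed limit or range.

## Working session

There is one attempt and no reset: what is moved stays moved. The work goes in short steps, each a Python script; the robot and the scene stay as the last script left them, time stands still between calls to the robot, and variables do not carry over. Pictures are saved under pics/ and viewed, at most 10 in all, crops included, and the job is handed in when it is done.

```bash
mkdir -p pics; python3 - <<'E'
from bench import robot
import cv2
for n in("top","side"):
    d=robot.get_image(n); cv2.imwrite(f"pics/{n}0.png",d["img"]); print(n,{k:v for k,v in d.items() if k!="img"})
print(robot.current_t(),robot.current_eef_rot())
E
```

```text
top {'fovy': 46.58872449273734, 'cx': 251.7349582493322, 'cy': 195.82858376991217, 'k1': -0.08046445322927936, 'eye': array([ 182.50151862,  -76.60013477, 1709.35671423]), 'orientation': array([-2.95167528,  0.00431034, -1.56553114])}
side {'fovy': 46.05389494423606, 'cx': 250.54048326706754, 'cy': 182.910183990523, 'k1': -0.08294974221051757, 'eye': array([  -97.51457359, -1021.7032992 ,   637.00055169]), 'orientation': array([-2.02750713, -0.00968478, -0.53886797])}
0.1 [-3.14002274e+00 -3.16591798e-04  2.76579632e+00]
```

View pics/top0.png

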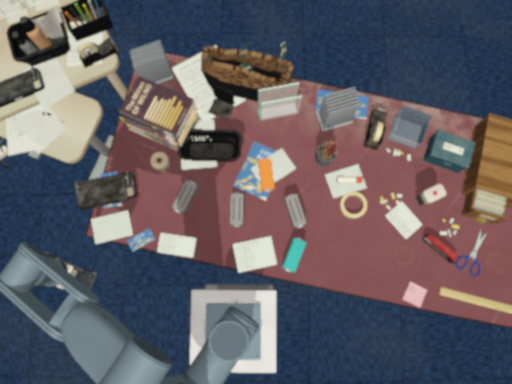

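View pics/side0.png

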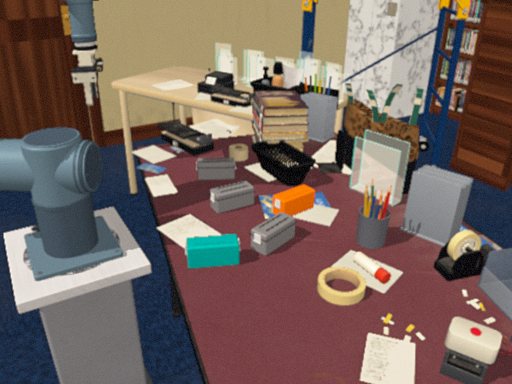

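The top view shows three grey cases at about (184,196), (237,210) and (295,210), with the black basket at (210,146). The look-alikes are orange (265,174) and turquoise (294,254), and the dark pouches at (105,189) and (240,75) aren't candidates. I choose the three grey ones, and will check them in a crop.

```bash
cat > h.py <<'E'
from bench import robot
import numpy as np, cv2
from scipy.spatial.transform import Rotation as R
def cast(d,px,z):
    f=d["img"].shape[0]/2/np.tan(np.radians(d["fovy"])/2)
    K=np.array([[f,0,d["cx"]],[0,f,d["cy"]],[0,0,1]])
    u=cv2.undistortPoints(np.float64(px).reshape(-1,1,2),K,np.array([d["k1"],0,0,0,0.])).reshape(-1,2)
    r=R.from_euler("xyz",d["orientation"]).apply(np.c_[u,np.ones(len(u))])
    return d["eye"]+r*((z-d["eye"][2])/r[:,2])[:,None]
def rect(d,mask,seed,z):
    n,l,s,c=cv2.connectedComponentsWithStats(mask)
    i=1+np.argmin(np.linalg.norm(c[1:]-seed,axis=1)+1e3*(s[1:,4]<60))
    cs=max(cv2.findContours((l==i).astype(np.uint8),0,cv2.CHAIN_APPROX_NONE)[0],key=len)
    p=cast(d,cs.reshape(-1,2),z)[:,:2].astype(np.float32)
    (c,wh,a)=cv2.minAreaRect(p); a=np.radians(a)
    if wh[0]<wh[1]: a+=np.pi/2
    return np.array(c),sorted(wh),(a+np.pi/2)%np.pi-np.pi/2,cs
E
python3 - <<'E'
from h import *
d=robot.get_image("top"); im=d["img"]
hsv=cv2.cvtColor(im,cv2.COLOR_BGR2HSV)
grey=((hsv[...,1]<70)&(hsv[...,2]>55)&(hsv[...,2]<190)).astype(np.uint8)
black=((hsv[...,2]<50)).astype(np.uint8)
o=im.copy()
for nm,m,s,z in [("c1",grey,(184,196),30),("c2",grey,(237,210),30),("c3",grey,(295,210),30),("bk",black,(210,146),42)]:
    c,wh,a,cs=rect(d,m,s,z); print(nm,c.round(),np.round(wh),round(a,3))
    cv2.drawContours(o,[cs],-1,(0,255,0),1)
for nm,p,z in[("cup",(326,152),80),("labels",(159,161),40),("glue",(350,180),15),("tape",(353,205),25),("orange",(265,174),30),("turq",(294,254),30)]: print(nm,cast(d,[p],z).round())
v=np.hstack([im[120:270,140:330],o[120:270,140:330]]); cv2.imwrite("pics/crop.png",cv2.resize(v,(798,315),interpolation=2))
E
```

```text
c1 [501. 189.] [ 65. 140.] -0.451
c2 [569. -61.] [197. 362.] -0.749
c3 [ 449. -233.] [ 60. 141.] 0.304
bk [703. 100.] [118. 234.] -1.569
cup [[ 667. -349.   80.]]
labels [[640. 294.  40.]]
glue [[ 573. -451.   15.]]
tape [[ 472. -457.   25.]]
orange [[ 592. -119.   30.]]
turq [[ 284. -227.   30.]]
```

View pics/crop.png

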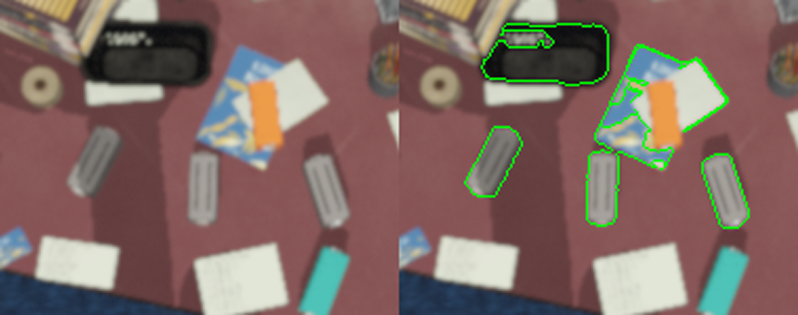

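The crop confirms three grey ribbed cases. The outlines of c1 and c3 are good, while c2's mask merged with the book. I'll seed c2 by its pixel and refine each one from the wrist camera at hover.

```bash
cat >> h.py <<'E'
def ori(a,tilt=0,flip=0):   # tool down, tool x along case x (or reverse); tilt>0 = far end down
    ax=np.array([-np.sin(a),np.cos(a),0])
    return (R.from_rotvec(ax*tilt)*R.from_euler("xyz",[np.pi,0,a+flip*np.pi])).as_euler("xyz")
def gmask(im):
    h=cv2.cvtColor(im,cv2.COLOR_BGR2HSV)
    return ((h[...,1]<70)&(h[...,2]>55)&(h[...,2]<190)).astype(np.uint8)
E
python3 - <<'E'
from h import *
d=robot.get_image("top"); m=gmask(d["img"]); m[:192]=0
c,wh,a,_=rect(d,m,(237,210),30); print("c2",c.round(),np.round(wh),a)
C=[((501,189),-.451),(c,a),((449,-233),.304)]
for (p,a) in C:
  for fl in(0,1):
    print(np.round(p),fl,[None if q is None else np.round(q,2) for q in[robot.inverse_kinematics([p[0],p[1],z],ori(a,t,fl)) for z,t in((13,0),(140,.44),(140,-.44))]])
for fl in(0,1): print(robot.inverse_kinematics([703,100,200],ori(0,0,fl)))
(p,a)=C[0]
robot.move_ptp([p[0],p[1],200],ori(a,0,1)); 
d=robot.get_image("wrist"); cv2.imwrite("pics/w1.png",d["img"]); print({k:v for k,v in d.items() if k!="img"},robot.current_t(),robot.current_tcp_pos())
E
```

```text
c2 [453. -59.] [135. 157.] -1.5664006977523828
[501 189] 0 [array([ 0.15,  0.46,  1.81, -0.  ,  0.87,  2.17]), array([0.02, 0.53, 1.42, 0.19, 1.59, 2.  ]), array([ 0.37,  0.18,  1.94, -0.47,  0.76,  2.69])]
[501 189] 1 [array([ 0.15,  0.46,  1.81,  0.  ,  0.87, -0.97]), array([ 0.02,  0.53,  1.42,  0.19,  1.59, -1.14]), array([ 0.37,  0.18,  1.94, -0.47,  0.76, -0.45])]
[453. -59.] 0 [array([-0.38,  0.35,  2.  , -0.  ,  0.79,  2.76]), array([-0.67,  0.28,  1.8 ,  0.35,  1.35,  2.34]), array([-0.03,  0.22,  1.9 , -0.51,  1.07, -2.92])]
[453. -59.] 1 [array([-0.38,  0.35,  2.  , -0.  ,  0.79, -0.38]), array([-0.67,  0.28,  1.8 ,  0.35,  1.35, -0.8 ]), array([-0.03,  0.22,  1.9 , -0.51,  1.07,  0.22])]
[ 449 -233] 0 [array([-0.7 ,  0.42,  1.89, -0.  ,  0.84,  0.57]), array([-0.48,  0.48,  1.49, -0.31,  1.49,  0.86]), array([-1.02,  0.13,  2.01,  0.53,  0.96, -0.06])]
[ 449 -233] 1 [array([-0.7 ,  0.42,  1.89, -0.  ,  0.84, -2.57]), array([-0.48,  0.48,  1.49, -0.31,  1.49, -2.28]), array([-1.02,  0.13,  2.01,  0.53,  0.96,  3.09])]
[-1.53801615e-02  5.62014976e-01  1.11986736e+00 -4.44089210e-16
  1.45971032e+00  1.55541617e+00]
[-0.01538016  0.56201498  1.11986736  0.          1.45971032 -1.58617649]
{'fovy': 68.13777946325656, 'cx': 259.15246694329375, 'cy': 188.7533560855865, 'k1': -0.05931953507527917, 'eye': array([430.24975696, 224.48855869, 367.15027138]), 'orientation': array([ 2.85405359e+00, -1.19731086e-03,  1.12063031e+00])} 1.8667 [500.52894353 190.08073502 200.07746457]
```

View pics/w1.png

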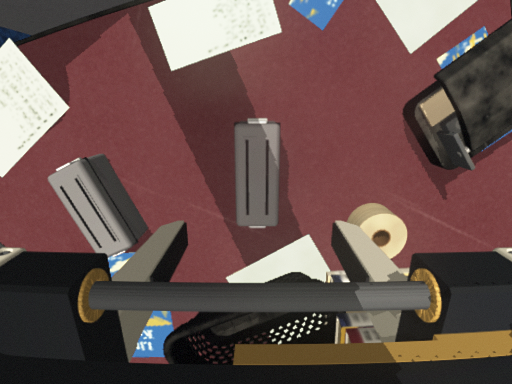

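The wrist view shows c1 at (257,172), upright in the image and so aligned with the tool. c2 is at (100,203), the label roll at (381,230) and the basket at (260,330). I'll refine c1 from this picture at top-face height.

```bash
python3 - <<'E'
from h import *
d=robot.get_image("wrist"); im=d["img"]; o=im.copy()
h=cv2.cvtColor(im,cv2.COLOR_BGR2HSV); 
for p in((257,172),(245,172),(100,203),(120,190),(215,200),(300,200)): print(p,h[p[1],p[0]])
m=((h[...,1]<60)&(h[...,2]>70)).astype(np.uint8)
for s in((257,172),(95,210)):
    for z in(60,30):
        c,wh,a,cs=rect(d,m,s,z); print(s,z,c.round(1),np.round(wh),round(a,3),cs.reshape(-1,2).min(0),cs.reshape(-1,2).max(0))
    cv2.drawContours(o,[cs],-1,(0,255,0),1)
print("clasps",cast(d,[(257,121),(257,227)],44).round(1))
cv2.imwrite("pics/w1m.png",o)
E
```

```text
(257, 172) [ 12  30 109]
(245, 172) [11 31 91]
(100, 203) [ 14  20 164]
(120, 190) [25 26 60]
(215, 200) [  0 106  84]
(300, 200) [  1 108 125]
(257, 172) 60 [497.  189.7] [ 49. 125.] -0.452 [234 118] [279 227]
(257, 172) 30 [503.6 186.2] [ 54. 137.] -0.452 [234 118] [279 227]
(95, 210) 60 [452.1  -4.5] [ 55. 125.] -0.024 [ 48 158] [131 258]
(95, 210) 30 [454.3 -26.9] [ 60. 137.] -0.024 [ 48 158] [131 258]
clasps [[444.6 215.4  44. ]
 [559.7 159.6  44. ]]
```

View pics/w1m.png

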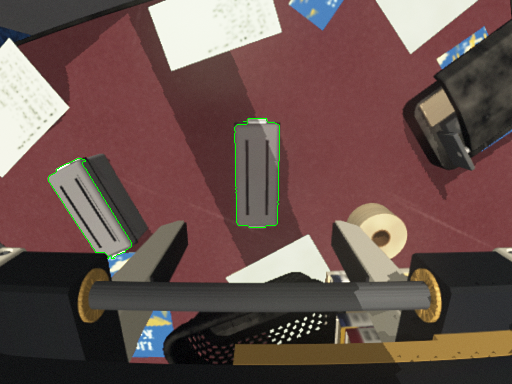

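Both outlines fit well. c1 is at about (499,189) with angle -0.452. Next I grasp c1 and rock it.

```bash
cat >> h.py <<'E'
def meas(a):
    robot.sleep(0.3); v=[]
    for _ in range(30): v.append(robot.current_ft_torque()); robot.sleep(0.01)
    v=np.array(v)@[-np.sin(a),np.cos(a),0]
    return round(v.mean(),4),round(v.std()/30**.5,4)
def pick(p,a,fl):
    hit=robot.move_linear([*p,13],ori(a,0,fl),speed=150,f_stop=15)
    robot.move_gripper(0.0)
    print("hit",hit,"w",robot.current_gripper_width(),"ff",robot.current_finger_force(),robot.current_tcp_pos().round(1) )
    robot.move_linear([*p,130],speed=120)
def rock(p,a,fl,T=.46):
    P=[*p,130]; out=[]
    for t in(T,-T):
        robot.move_ptp(P,ori(a,t,fl)); robot.sleep(.3)
        robot.move_ptp(P,ori(a,0,fl)); out.append(meas(a))
    print("moments",out,"diff",out[1][0]-out[0][0],"t",robot.current_t()); return out
def place(p,z=14):
    robot.move_linear([*p,z+12],speed=150); robot.move_linear([*p,z],speed=30,f_stop=8)
    robot.move_gripper(1.0); robot.move_linear([*p,200],speed=200)
E
python3 - <<'E'
from h import *
p,a,fl=(499,189),-.452,1
pick(p,a,fl); print(robot.current_t(),robot.current_gripper_width()); rock(p,a,fl)
d=robot.get_image("side"); cv2.imwrite("pics/s1.png",d["img"])
E
```

```text
hit False w 0.532533658280417 ff 29.998548589646816 [498.8 188.7  13. ]
5.1917 0.5322455136001216
moments [(np.float64(0.0827), np.float64(0.0054)), (np.float64(-0.0768), np.float64(0.0051))] diff -0.15949999999999998 t 9.1417
```

View pics/s1.png

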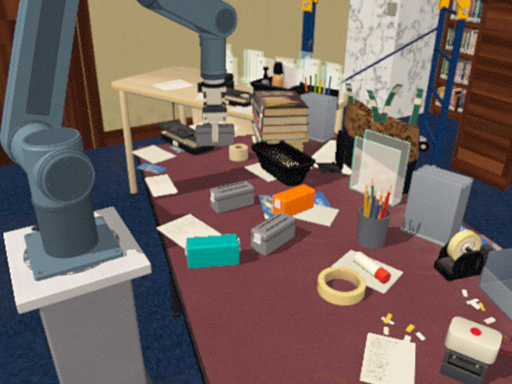

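Case c1 rattles: the moment difference is 0.16 N m, and the side view shows it held level at (213,130). Next I carry it over the basket.

```bash
python3 - <<'E'
from h import *
a,fl=-.452,1
robot.move_linear([499,189,235],speed=120)
robot.move_linear([703,102,235],speed=120)
robot.sleep(1); print(robot.current_t(),robot.current_tcp_pos(),robot.current_eef_rot(),robot.current_gripper_width(),robot.current_finger_force(),meas(a),robot.current_contact_force().round(1))
ims=[robot.get_image(n)["img"] for n in("top","side")]
cv2.imwrite("pics/end.png",np.vstack([cv2.resize(ims[0][90:240,100:330],(460,300)),cv2.resize(ims[1][70:220,140:370],(460,300))]))
E
```

```text
13.2167 [703.02021915 102.00851205 235.01814909] [3.14155536e+00 5.43598337e-05 2.68957910e+00] 0.5357473075267231 29.997900277376175 (np.float64(-0.0765), np.float64(0.0058)) [-0.3  0.  -5.3]
```

View pics/end.png

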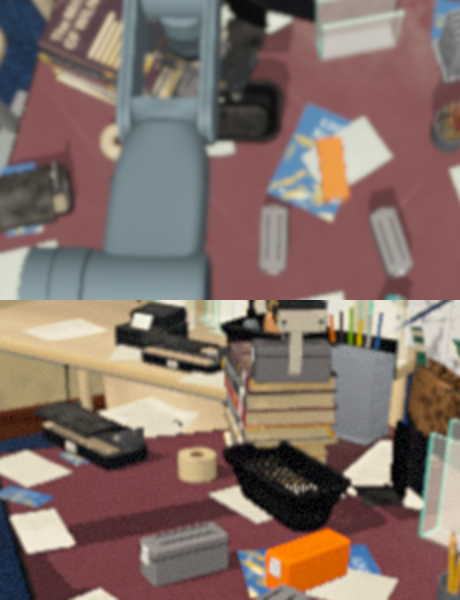

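The end picture shows the case held level above the basket and the other two cases undisturbed. I'll cross-check the basket centre from the side view, whose rim centre is near (283,158), then hand in.

```bash
python3 - <<'E'
from h import *
d=robot.get_image("side")
c=cast(d,[(283,157)],83)[0]; print(c.round())
# case height check by the seen case (side view about (285,250+...))
if np.linalg.norm(c[:2]-[703,102])<35:
    print(robot.hand_in(), robot.current_t())
E
```

```text
[670.  52.  83.]
```

```bash
python3 - <<'E'
from h import *
d=robot.get_image("side")
im=cv2.imread("pics/side0.png")[130:195,240:325]; cv2.imwrite("pics/bk.png",cv2.resize(im,None,fx=9,fy=9,interpolation=2))
t=robot.get_image("top"); print(cast(t,[(180,146),(240,146),(210,130),(210,161)],83).round(), cast(t,[(180,146),(240,146),(210,130),(210,161)],0).round())
print(cast(d,[(252,142),(315,162),(259,142),(309,177)],83).round())
E
```

```text
[[687. 206.  83.]
 [688. -22.  83.]
 [751.  93.  83.]
 [628.  90.  83.]] [[713. 221.   0.]
 [713. -20.   0.]
 [780. 102.   0.]
 [651.  99.   0.]]
[[ 652.  213.   83.]
 [ 734.  -30.   83.]
 [ 673.  201.   83.]
 [ 651. -107.   83.]]
```

View pics/bk.png

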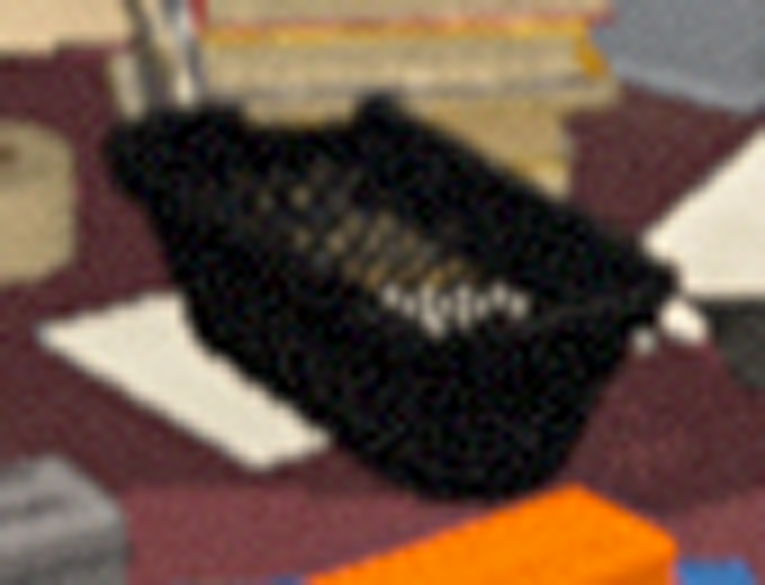

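The crop shows the rim corners at crop pixels (110,140) and (675,280). They cast to a centre of about (690,90), and the top view at rim height gives (689,92). My (283,157) pick was off, so I shift the case to (690,92) and hand in.

```bash
python3 - <<'E'
from h import *
robot.move_linear([690,92,235],speed=40); robot.sleep(1)
print(robot.current_tcp_pos(),robot.current_finger_force(),robot.current_t()); print(robot.hand_in())
E
```

```text
[689.99615305  92.01133832 235.00545908] 29.99790519475937 15.575
the job is handed in; nothing more can be done
None
```

I handed the job in with the rattling case, the leftmost of the three in the top view, held level and still over the basket's middle, its underside about 0.22 m up (about 140 mm above the rim); it was the first one I rocked (0.16 N m end-to-end difference), so I never touched the other two cases, and the judge's verdict was not shown.

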